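# Stow the chuck key behind the sliding door of the parts case

## Robot

A 6-joint arm with a two-finger parallel gripper is mounted at the origin on a cart in front of the work surface, level with it; the furniture and walls round the work are solid. World frame = base frame: x ahead of the robot, y to its left, z up, the work surface at z = 0. Lengths are in m, angles in rad, forces in N, time in s.
With the tool pointing down it reaches from about 0.35 to 0.775 m from the base axis. Payload 5.5 kg.
Tool frame: the origin (TCP) lies on the centre line of the jaws, within the pads' length; the fingertips stand 11 mm ahead of it and the grasp point (between the pads) lies 8 mm behind it (env.tip_extent is the distance from the TCP to the fingertips, in m); z points along the fingers, y is the line along which they close (so a half turn about z gives the same grasp; the last joint's range is limited). The gripper opens to 85 mm and grips with 20 to 120 N. Pads are 22 mm wide; open, the fingers measure 114 mm over their backs; the gripper's body (76 mm by 85 mm) begins 54 mm behind the grasp point. The pads swing forward as they close: fully open they stand 13 mm farther back than shut.
Start: joints at [1.172, 0.313, 0.046, 1.304, 0, 1.431], TCP at [0.147, 0.556, 0.242] pointing down, gripper open.
Joint ranges: [-2.76, 2.76], [-0.86, 1.69], [-1.03, 1.26], [-2.2, 2.34], [-1.47, 1.5], [-3.14, 3.14]. Speed limits (rad/s): [2.57, 2.57, 3.14, 3.14, 3.14, 3.14].

## Interface

Orientations are given as a unit quaternion [w, x, y, z].
In Python, from workcell import env gives the robot as it stands.
- The arm moves only by the shell command python3 -m jog 'ROWS' [FORCE]. ROWS is JSON, a list of rows, each a list of 5 numbers: the gripper's target within -1 to 1 (shut at 1, half-way at 0, fully open at -1), then the shift along the tool's x, y, z in m, then the turn about the tool's z in degrees. In form: [[fingers, tx, ty, tz, turn], ...]. A call has 1 to 5 rows; each row shifts and turns the commanded pose from where the row before left it, along the tool's axes as they then stand; what a row does not reach is not made up. A row lasts 1/12 s, in which the tool goes at most 41.7 mm and 7.16 degrees, less where a joint would pass 70% of its speed; a pose out of reach is approached as far as the arm can. A call is refused whole if a number of a shift passes 0.0417 or a number of a turn 7.16, either way. A call with a gripper value outside its range is refused whole. The fingers move at their own pace and stop on an object; FORCE is the grip in N (left out, the last holds). Time passes only in rows, so rows that do not move let the fingers close. It gives the time, the measured TCP pose, the force, the opening and the grip force at its end, in the units of the state.
- env.get_state(): the state, without advancing time (a new reading comes with each control period).
- env.read_camera(name): name is "scene" or "top" or "wrist"; returns a dict with "img" (400x640x3 uint8, red, green, blue), "fov_y" (degrees; the focal length in pixels is half the picture's height over the tangent of half this angle, whatever the lens; pixels are square), "cx", "cy" (the principal point, pixels), "T" (4x4, takes a point from camera to world coordinates). Camera axes: x right, y up, looking along -z (the intrinsics and any distortion apply to the point x, -y, -z); pixel columns grow to the right and rows downward; lengths in m; the calibration is good to about 2 mm. A picture is of the moment at which its call begins. There is no depth.
- env.hand_in(): hands the job in; it is judged then, once.
The state is a dict: "clock": time; "joint_pos": joint angles; "qvel": joint speeds; "tau": joint torques, N m; "tcp_pos": TCP position; "orientation": TCP orientation; "wrist_force": force on the tool from outside, world axes, zero at the start; "ft_torque": the same for the moment, N m; "finger_gap": finger opening in m; "grip_force": force on a finger pad.
Only numpy, scipy, OpenCV 4.12 (cv2) and the standard library are available. Lean on these libraries where they do the work, as an engineer would, in place of code of your own. Each camera call takes 0.05 s, during which the arm holds its last target. There are 200 camera calls.

## Task

Put the drill chuck key away in the low plywood parts case and shut it against grinding dust: slide the amber inner door all the way back behind its clear neighbour, lay the chuck key on the floor of the uncovered left compartment, then slide the amber door fully shut again. The amber door has no handle, only a flat rubber thumb pad: press on it lightly and drag, since the panes are brittle; leave the clear door closed and do not disturb the tape roll, the jar and the mug.

Things in the scene. Friction and masses are not known exactly. Their poses are not given: they have to be found in the camera images.
- case: Low plywood parts case, fixed, 405 mm wide (y), 200 deep (x), 36 high in front (-x), 104 at the back. Origin: centre of underside; x to the back, y left. Its front slopes 25 degrees from level and holds two sliding panes: amber inner door left, in the rear (lower) track; clear outer door right, its face 7 mm above the amber one's. Rails and end strips stand 10 mm above the amber pane.
- tray_floor (a point): Point on the floor of the left compartment (6 mm above the bench) below the gap that the open amber door uncovers; axes as the case's. The open gap reaches 57 mm to either side of it in y, from 45 mm before it to 75 mm behind it in x. The key lies well here, its stem along the case's x.
- pad (a point): Centre of the flat black ribbed rubber thumb pad (70 mm up the slope, 34 mm across) on the face of the amber door; moves with it. It is flush: press and drag. Axes: x up the slope, y to the case's left (the door opens to -y), z out of the pane. Stiff pane, 146 x 200 x 4 mm; pad centre 37.5 mm from its left edge; with the door fully open, 30 mm short of the clear door's edge.
- inner_door (a joint): Amber door: 0 shut, 0.125 m fully open behind the clear door (end stop at both). Slides with about 2.5 N of friction plus 4 N per m/s; starts shut or up to 3 mm ajar. A dry fingertip pressed on it with about 8 to 15 N drags it along if moved smoothly; less slips.
- outer_door (a joint): Clear door, with a bright metal strip down its left edge: 0 shut, grows to 0.125 m as it slides to the left over the amber one. Starts and stays shut.
- chuck_key: Steel T-shaped drill chuck key, 60 x 70 x 18 mm, 60 g, lying on the left part of the bench. Origin: middle of its underside. The 11 mm thick stem runs along x from -26 to +18 mm, axis 6 mm up, with an 18 mm toothed head at x +18 to +30 mm and a 9 mm thick, 70 mm long cross bar along y at x = -26 mm. Grasp it across the stem. A bench vice 170 mm high stands between it and the case.
- black_tape: Roll of black insulating tape lying flat, 76 mm across, 19 mm high; origin in the middle of its underside. Bystander near the key.
- jar_brass: Closed glass jar of brass screws, 58 mm across, 75 mm high; origin in the middle of its underside. Bystander near the key.
- mug: White mug, 83 mm across, 86 mm high, handle at one side; origin in the middle of its underside. Bystander.

How it is judged:
By the outcome, as a careful person would: the job done as asked, in the order asked, and still so for the second after the job is handed in, with the robot touching nothing.
It also fails if it takes over 72 s, if anything falls off the work surface, if the arm or the gripper's body presses on something with over 40 N, if the wrist force passes 120 N, or if a joint passes its speed limit or range.

## Working session

There is one attempt and no reset: what is moved stays moved. The work goes in short steps, Python scripts to look and compute and a shell command to move; the robot and the scene stay as the last step left them, time stands still between calls to the robot, and variables do not carry over. Pictures are saved under pics/ and viewed, at most 10 in all, crops included, and the job is handed in when it is done.

```bash
ls; mkdir -p pics; cat > h.py <<'E'
import numpy as np, cv2
from workcell import env
def cam(n,save=None):
    c=env.read_camera(n)
    if save: cv2.imwrite('pics/'+save,c['img'][:,:,::-1])
    np.save('/tmp/%s.npy'%n,{k:v for k,v in c.items()},allow_pickle=True)
    return c
def load(n): return np.load('/tmp/%s.npy'%n,allow_pickle=True).item()
def ray(c,u,v):
    f=200/np.tan(np.radians(c['fov_y'])/2); T=np.array(c['T'])
    d=T[:3,:3]@np.array([(u-c['cx'])/f,-(v-c['cy'])/f,-1]); return T[:3,3],d
def at(c,u,v,z):
    o,d=ray(c,u,v); return o+d*(z-o[2])/d[2]
def proj(c,p):
    f=200/np.tan(np.radians(c['fov_y'])/2); T=np.array(c['T'])
    q=T[:3,:3].T@(np.array(p)-T[:3,3]); return c['cx']+f*q[0]/-q[2], c['cy']-f*q[1]/-q[2]
E
python3 - <<'E'
from h import *
print(env.get_state(), env.tip_extent)
for n in('scene','top'):
    c=cam(n,n+'0.png'); print(n,{k:v for k,v in c.items() if k!='img'})
E
```

```text
pics
{'clock': 0.0, 'joint_pos': array([ 1.17243166e+00,  3.13979606e-01,  4.49440539e-02,  1.30358654e+00,
       -9.95717660e-06,  1.43123073e+00]), 'qvel': array([ 0.00157257, -0.00057075, -0.00105066,  0.00030947,  0.00186893,
       -0.00032588]), 'tau': array([-9.73244059e-04, -4.80634725e+01,  2.98527986e+01,  1.94771856e-02,
       -9.81827611e-05, -1.55390291e-05]), 'tcp_pos': array([0.14694994, 0.55538527, 0.2414064 ]), 'orientation': array([-2.37783726e-04,  1.29038662e-01,  9.91639143e-01, -8.81382143e-04]), 'wrist_force': array([ 0.23242391, -0.69040303, -0.83123644]), 'ft_torque': array([-0.03183705, -0.04445409,  0.01010161]), 'grip_force': 0.0, 'finger_gap': 0.08557544377262212} 0.011
scene {'fov_y': 55.5372710343907, 'cx': 316.20577905127504, 'cy': 188.89101495023954, 'T': array([[ 0.73725642,  0.34442319, -0.58122769, -0.16998684],
       [-0.6754474 ,  0.35670801, -0.64539152, -0.86484605],
       [-0.01495923,  0.86840777,  0.49562502,  0.67779186],
       [ 0.        ,  0.        ,  0.        ,  1.        ]])}
top {'fov_y': 52.142570348372935, 'cx': 319.1083668937811, 'cy': 203.55070888261105, 'T': array([[ 0.08492062,  0.97542125, -0.20332699,  0.3208587 ],
       [-0.9963816 ,  0.08241814, -0.02075936, -0.0792741 ],
       [-0.00349129,  0.20435417,  0.97889079,  1.14554665],
       [ 0.        ,  0.        ,  0.        ,  1.        ]])}
```

View pics/top0.png

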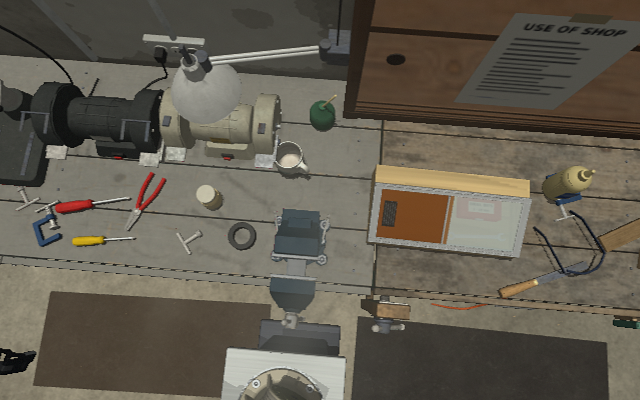

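View pics/scene0.png

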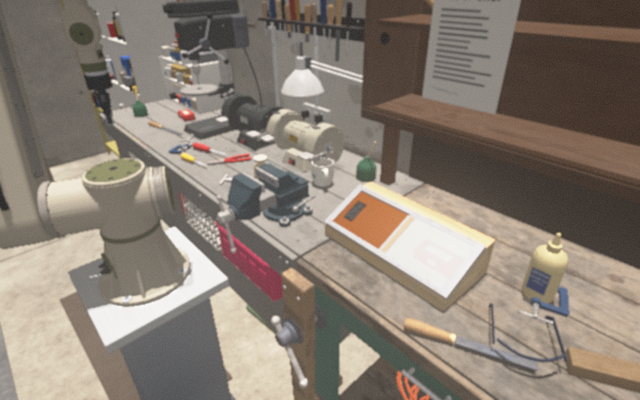

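The top view shows the key at about (187,241), the tape roll at (241,236), the jar at (208,197), the mug at (290,158) and the vice at (300,240). The case spans (370–530, 168–255), with the pad at (390,214). The scene view agrees. I'll enlarge the key and the case.

```bash
python3 - <<'E'
from h import *
c=load('top'); im=c['img'][:,:,::-1]
a=cv2.resize(im[180:260,150:260],None,fx=5,fy=5,interpolation=cv2.INTER_CUBIC)
b=cv2.resize(im[155:265,360:540],None,fx=4.4,fy=4.4,interpolation=cv2.INTER_CUBIC)
o=np.zeros((600,800,3),np.uint8)
b=cv2.resize(im[160:262,362:536],(522,306),interpolation=cv2.INTER_CUBIC) # x3
a=cv2.resize(im[182:258,160:262],(408,304-0),interpolation=cv2.INTER_CUBIC) # x4
o[:304,:408]=a; o[294+0:600,278:800]=b
o[:304,:408]=a
cv2.imwrite('pics/z.png',o)
for n,u,v,z in [('key',187,241,.006),('tape',241,236,.019),('jar',208,190,.075),('mug',290,152,.086),('vice',300,215,.17),('FL',369,242,.036),('FR',523,257,.036),('BL',374,168,.104),('BR',530,181,.104),('pad',390,214,.07)]:
    print(n,at(c,u,v,z).round(3))
E
```

```text
key [0.42  0.304 0.006]
tape [0.445 0.153 0.019]
jar [0.555 0.245 0.075]
mug [0.677 0.034 0.086]
vice [ 0.491 -0.015  0.17 ]
FL [ 0.456 -0.2    0.036]
FR [ 0.451 -0.616  0.036]
BL [ 0.645 -0.194  0.104]
BR [ 0.644 -0.604  0.104]
pad [ 0.532 -0.248  0.07 ]
```

View pics/z.png

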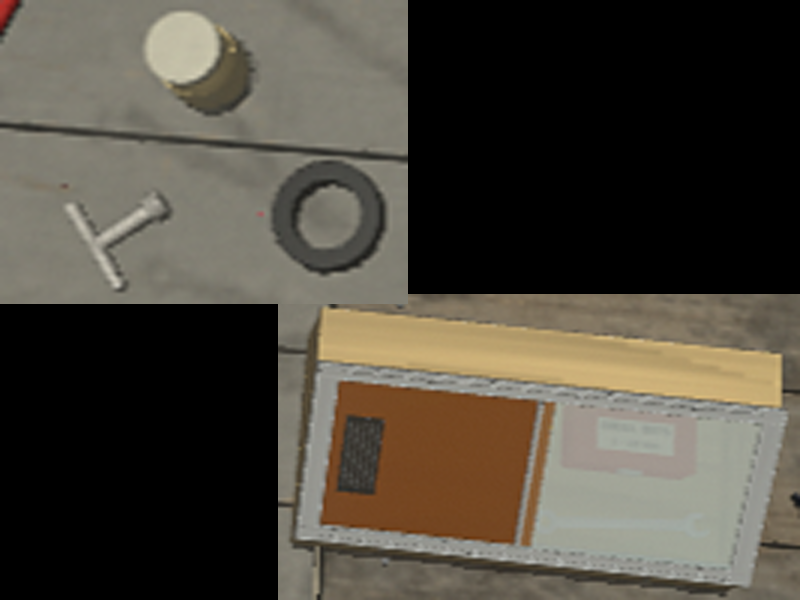

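The enlargement shows the T key clearly: bar ends at crop (71,205) and (121,289), head at (158,206). The case is shut, with the pad centre at crop (361,455). Next I'll fit both poses.

```bash
python3 - <<'E'
from h import *
from scipy.optimize import least_squares
c=load('top')
B=lambda X,Y:(362+(X-278)/3,160+(Y-294)/3)
A=lambda X,Y:(160+X/4,182+Y/4)
obs=[B(296,540),B(750,585),B(321,308),B(781,352)]
mod=np.array([[-.1,.2025,.036],[-.1,-.2025,.036],[.1,.2025,.104],[.1,-.2025,.104]])
def w(p,m):
    s,k=np.sin(p[2]),np.cos(p[2]); return np.array([p[0]+k*m[0]-s*m[1],p[1]+s*m[0]+k*m[1],m[2]])
f=lambda p:np.concatenate([np.array(proj(c,w(p,m)))-o for m,o in zip(mod,obs)])
r=least_squares(f,[.55,-.4,0]); p=r.x; print('case',p,np.degrees(p[2]),r.fun.round(1))
# pad on the amber plane: frame plane through (-.1,.036),(.1-.054,.104), minus 10mm normal
o,d=ray(c,*B(361,455)); t=np.tan(np.radians(25)); 
for off in(0,.01):
  g=lambda s:(lambda q:(q[2]-(.036+t*((np.cos(p[2])*(q[0]-p[0])+np.sin(p[2])*(q[1]-p[1]))+.1)-off/np.cos(np.radians(25)))))(o+s*d)
  from scipy.optimize import brentq
  s=brentq(g,.3,2); q=o+s*d; e=q-[p[0],p[1],0]; k,sn=np.cos(p[2]),np.sin(p[2]);print('pad',q,'in case',k*e[0]+sn*e[1],-sn*e[0]+k*e[1],q[2])
P=[at(c,*A(*x),z)for x,z in(((71,205),.006),((121,289),.006),((97,245),.006),((158,206),.008))]
for q in P: print(q.round(4))
print('bar',np.linalg.norm(P[0]-P[1]),'stem',np.linalg.norm(P[2]-P[3]), np.degrees(np.arctan2(*(P[3]-P[2])[1::-1])),np.degrees(np.arctan2(*(P[0]-P[1])[1::-1])))
print('tape',at(c,*A(329,216),.019),'jar',at(c,*A(184,47),.075))
E
```

```text
case [ 0.55247805 -0.40157639 -0.01233752] -0.7068878502514928 [ 0.2  0.4 -1.1 -0.   0.3  0.   0.6 -0.4]
pad [ 0.53217385 -0.24635349  0.0722705 ] in case -0.02221767155955337 0.15496059259206488 0.07227049542090769
pad [ 0.53416197 -0.24792542  0.06217277] in case -0.020210308011839626 0.1534133030806255 0.0621727652262829
[0.4392 0.3333 0.006 ]
[0.384  0.2895 0.006 ]
[0.4129 0.3108 0.006 ]
[0.4435 0.2716 0.008 ]
bar 0.07047696869554264 stem 0.04971718213555099 -52.02925983815572 38.40740555602673
tape [0.44538815 0.14905871 0.019     ] jar [0.54444192 0.24907589 0.075     ]
```

The fit is good: the case is at (0.552,-0.402) with yaw -0.7°, the key's bar measures 70 mm, and the pad sits on the slope. I'll close the fingers, align with the case and move over the pad.

```bash
python3 -m jog '[[1,0,0,-0.01,-7.05],[1,0,0,0,-7.05],[1,-0.0174,-0.036,0,0],[1,-0.0174,-0.036,0,0],[1,-0.0174,-0.036,0,0]]' 20 && python3 -m jog '[[1,-0.0174,-0.036,0,0],[1,-0.0174,-0.036,0,0],[1,-0.0174,-0.036,0,0],[1,-0.0174,-0.036,0,0],[1,-0.0174,-0.036,0,0]]'
```

```text
clock: 0.52
tcp_pos: [0.1979, 0.446, 0.2514]
orientation: [-0.0, 0.005, 1.0, -0.001]
wrist_force: [-0.1, 0.3, 1.1]
finger_gap: 0.0254
grip_force: 0.0
clock: 0.93
tcp_pos: [0.2827, 0.2643, 0.2521]
orientation: [-0.0, 0.006, 1.0, -0.0]
wrist_force: [1.4, 0.6, 0.1]
finger_gap: 0.0002
grip_force: 0.0
```

```bash
python3 -m jog '[[1,-0.0178,-0.036,0,0],[1,-0.0178,-0.036,0,0],[1,-0.0178,-0.036,0,0],[1,-0.0178,-0.036,0,0],[1,-0.0178,-0.036,0,0]]' && python3 -m jog '[[1,-0.0178,-0.036,0,0],[1,-0.0178,-0.036,0,0],[1,-0.0178,-0.036,0,0],[1,-0.0178,-0.036,0,0],[1,-0.0178,-0.036,0,0]]' && python3 -m jog '[[1,-0.0178,-0.036,0,0],[1,-0.0178,-0.036,0,0],[1,-0.0178,-0.036,0.02,0],[1,0,0,0.03,0],[1,0,0,0,0]]'
python3 - <<'E'
from h import *
c=cam('wrist','w1.png'); s=env.get_state(); print(s['tcp_pos'],s['joint_pos'],s['wrist_force'],proj(c,[.534,-.248,.062]))
E
```

```text
clock: 1.35
tcp_pos: [0.3695, 0.0831, 0.2522]
orientation: [0.0, 0.006, 1.0, 0.0]
wrist_force: [0.3, 0.3, 0.3]
finger_gap: -0.0003
grip_force: 0.0
clock: 1.77
tcp_pos: [0.4563, -0.0981, 0.252]
orientation: [-0.0, 0.007, 1.0, 0.0]
wrist_force: [0.6, 0.2, 0.5]
finger_gap: 0.0003
grip_force: 0.0
clock: 2.18
tcp_pos: [0.5045, -0.2027, 0.1975]
orientation: [-0.004, 0.008, 1.0, 0.002]
wrist_force: [-1.5, 1.0, -1.1]
finger_gap: -0.0001
grip_force: 0.0
[ 0.50449376 -0.20163678  0.20006228] [-5.28157811e-01  2.74788133e-01 -1.10809399e-01  1.19374616e+00
  2.59304779e-04 -5.13858290e-01] [-0.51999345  0.19071993  0.75312581] (np.float64(274.5620488616289), np.float64(224.45156433176962))
```

View pics/w1.png

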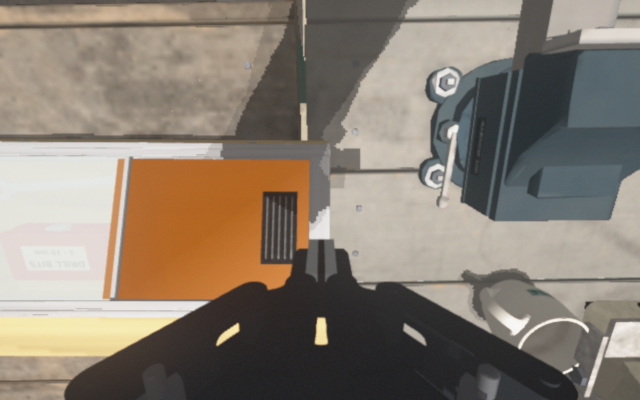

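The wrist view shows the pad with its centre at about (280,228), 5 px from the prediction, so the estimate is good to about 4 mm. The door is shut and the fingertips at (322,265) are clear. I'll move over the pad and descend.

```bash
python3 -m jog '[[1,-0.01,-0.022,0.02,0],[1,-0.01,-0.021,0.03,0],[1,0,0,0.03,0],[1,0,0,0.025,0],[1,0,0,0,0]]' && python3 -m jog '[[1,0,0,0.005,0],[1,0,0,0.003,0],[1,0,0,0.002,0],[1,0,0,0,0]]'
```

```text
clock: 2.65
tcp_pos: [0.5236, -0.2429, 0.0952]
orientation: [-0.003, 0.006, 1.0, 0.002]
wrist_force: [-0.7, 1.1, -0.3]
finger_gap: -0.0002
grip_force: 0.0
clock: 2.98
tcp_pos: [0.5273, -0.2455, 0.0904]
orientation: [0.001, 0.006, 1.0, -0.001]
wrist_force: [0.2, 0.8, 0.8]
finger_gap: -0.0004
grip_force: 0.0
```

```bash
python3 -m jog '[[1,0,0,0,0],[1,0,0,0.002,0],[1,0,0,0.002,0],[1,0,0,0.0,0]]' && python3 -m jog '[[1,0,0,0.002,0],[1,0,0,0.001,0],[1,0,0,0,0]]'
```

```text
clock: 3.32
tcp_pos: [0.5262, -0.2453, 0.0846]
orientation: [-0.0, 0.006, 1.0, 0.0]
wrist_force: [-0.7, 0.0, 0.3]
finger_gap: 0.0001
grip_force: 0.0
clock: 3.57
tcp_pos: [0.5266, -0.2456, 0.0824]
orientation: [0.0, 0.006, 1.0, -0.0]
wrist_force: [-1.6, 1.2, 4.4]
finger_gap: -0.0002
grip_force: 2.3
```

```bash
python3 -m jog '[[1,-0.0003,0,0.0007,0],[1,0,0,0,0]]' && python3 -m jog '[[1,-0.0003,0,0.0007,0],[1,0,0,0,0],[1,0,0,0,0]]'
```

```text
clock: 3.73
tcp_pos: [0.5266, -0.2456, 0.0822]
orientation: [0.0, 0.006, 1.0, -0.0]
wrist_force: [-2.7, 1.5, 9.2]
finger_gap: 0.0
grip_force: 4.6
clock: 3.98
tcp_pos: [0.5267, -0.2456, 0.0821]
orientation: [0.0, 0.006, 1.0, -0.0]
wrist_force: [-5.2, 2.0, 13.4]
finger_gap: 0.0001
grip_force: 6.9
```

Contact is clean: 14 N, directed along the pane normal. Now I'll drag.

```bash
python3 -m jog '[[1,0,-0.001,0,0],[1,0,-0.002,0,0],[1,0,-0.004,0,0],[1,0,-0.005,0,0],[1,0,-0.005,0,0]]'; python3 -c "
from h import *
c=cam('wrist','w2.png')"
```

```text
clock: 4.4
tcp_pos: [0.5263, -0.2623, 0.0821]
orientation: [-0.0, 0.006, 1.0, -0.0]
wrist_force: [-5.2, 1.9, 14.0]
finger_gap: 0.0
grip_force: 7.2
```

View pics/w2.png

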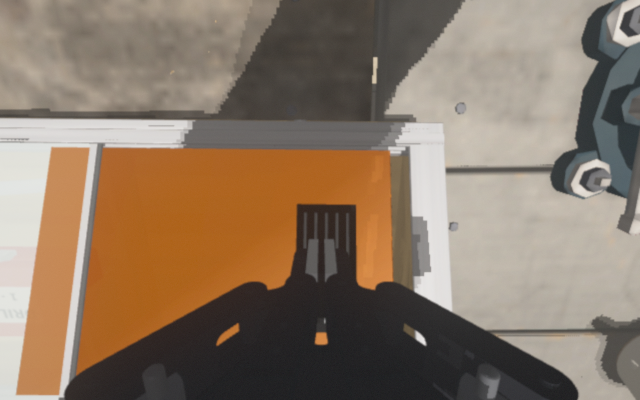

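The fingertips sit on the pad at about (327,270), and a gap has opened at (392–410,270), so the door follows without slipping. I'll continue.

```bash
python3 -m jog '[[1,0,-0.005,0,0],[1,0,-0.006,0,0],[1,0,-0.006,0,0],[1,0,-0.006,0,0],[1,0,-0.006,0,0]]' && python3 -m jog '[[1,0,-0.006,0,0],[1,0,-0.006,0,0],[1,0,-0.006,0,0],[1,0,-0.006,0,0],[1,0,-0.006,0,0]]'&& python3 -m jog '[[1,0,-0.006,0,0],[1,0,-0.006,0,0],[1,0,-0.006,0,0],[1,0,-0.006,0,0],[1,0,-0.005,0,0]]'
```

```text
clock: 4.87
tcp_pos: [0.5257, -0.2915, 0.0821]
orientation: [-0.0, 0.006, 1.0, -0.0]
wrist_force: [-6.7, 3.5, 13.5]
finger_gap: 0.0
grip_force: 7.4
clock: 5.28
tcp_pos: [0.525, -0.3215, 0.082]
orientation: [-0.001, 0.006, 1.0, -0.0]
wrist_force: [-6.2, 3.3, 13.4]
finger_gap: -0.0001
grip_force: 7.6
clock: 5.7
tcp_pos: [0.5244, -0.3507, 0.0821]
orientation: [-0.001, 0.007, 1.0, -0.0]
wrist_force: [-6.8, 3.6, 13.7]
finger_gap: -0.0003
grip_force: 7.8
```

```bash
python3 -m jog '[[1,0,-0.004,0,0],[1,0,-0.004,0,0],[1,0,-0.003,0,0],[1,0,-0.002,0,0]]' && python3 -m jog '[[1,0,-0.002,0,0],[1,0,-0.001,0,0],[1,0,-0.001,0,0]]' && python3 -m jog '[[1,0,-0.001,0,0],[1,0,-0.001,0,0]]'
```

```text
clock: 6.03
tcp_pos: [0.5241, -0.3638, 0.0821]
orientation: [-0.001, 0.007, 1.0, -0.0]
wrist_force: [-7.8, 2.9, 13.1]
finger_gap: -0.0001
grip_force: 7.8
clock: 6.28
tcp_pos: [0.524, -0.3675, 0.0821]
orientation: [-0.001, 0.007, 1.0, -0.0]
wrist_force: [-7.1, 3.6, 13.8]
finger_gap: 0.0001
grip_force: 7.8
clock: 6.45
tcp_pos: [0.524, -0.3694, 0.0821]
orientation: [-0.001, 0.007, 1.0, -0.0]
wrist_force: [-7.4, 2.8, 14.3]
finger_gap: 0.0002
grip_force: 7.8
```

```bash
python3 -m jog '[[1,0,-0.001,0,0],[1,0,-0.001,0,0]]' && python3 -m jog '[[1,0,-0.0007,0,0],[1,0,-0.0007,0,0]]' && python3 -m jog '[[1,0,-0.0007,0,0],[1,0,0,0,0]]'; python3 -c "
from h import *
c=cam('wrist','w3.png')"
```

```text
clock: 6.62
tcp_pos: [0.5239, -0.3697, 0.082]
orientation: [-0.001, 0.006, 1.0, 0.001]
wrist_force: [-7.5, 9.2, 16.9]
finger_gap: 0.0003
grip_force: 9.0
clock: 6.78
tcp_pos: [0.5239, -0.3698, 0.0819]
orientation: [-0.001, 0.006, 1.0, 0.003]
wrist_force: [-7.9, 11.2, 18.4]
finger_gap: 0.0001
grip_force: 9.6
clock: 6.95
tcp_pos: [0.5239, -0.3698, 0.0819]
orientation: [-0.001, 0.006, 1.0, 0.003]
wrist_force: [-7.3, 11.6, 18.3]
finger_gap: -0.0001
grip_force: 9.6
```

View pics/w3.png

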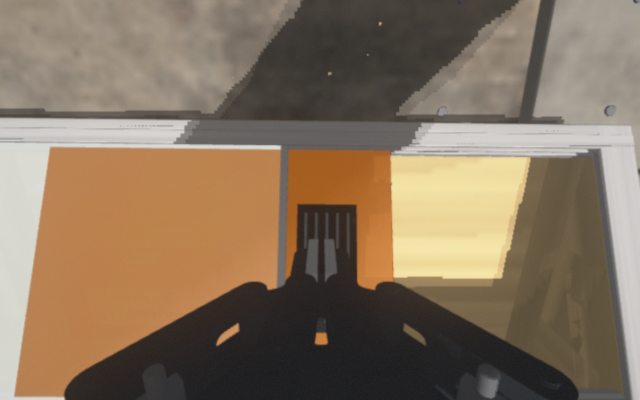

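The door has hit its stop: the side force rose to 11 N at y=-0.3698, 124 mm from the start. The view shows the left compartment uncovered, with the amber edge at column 390, and the pad just left of the clear door's strip. Now I'll unload, lift and go to the key.

```bash
python3 -m jog '[[1,0,0.001,-0.001,0],[1,0.001,0,-0.005,0],[1,0.003,0,-0.02,0],[1,0,0,-0.04,0],[1,0,0,-0.04,0]]' && python3 -m jog '[[1,0,0,-0.04,0],[1,0,0.01,-0.03,0],[1,0.0057,0.039,0,0],[1,0.0057,0.039,0,0],[1,0.0057,0.039,0,0]]' && python3 -m jog '[[1,0.0057,0.039,0,0],[1,0.0057,0.039,0,0],[1,0.0057,0.039,0,0],[1,0.0057,0.039,0,0],[1,0.0057,0.039,0,0]]' && python3 -m jog '[[1,0.0057,0.039,0,0],[1,0.0057,0.039,0,0],[1,0.0057,0.039,0,0],[1,0.0057,0.039,0,0],[1,0.0057,0.039,0,0]]' && python3 -m jog '[[0,0.0057,0.039,0,0],[-0.2,0.0057,0.039,0,0],[-0.2,0.0057,0.039,0,0],[-0.2,0,0,0.03,7.1],[-0.2,0,0,0.03,7.1]]'  && python3 -m jog '[[-0.2,0,0,0.02,7.1],[-0.2,0,0,0,7.1],[-0.2,0,0,0,7.1],[-0.2,0,0,0,7.1],[-0.2,0,0,0,7.1]]' | tail -6;  python3 -m jog '[[-0.2,0,0,0,1.2],[-0.2,0,0,0,0]]'
python3 - <<'E'
from h import *
c=cam('wrist','w4.png'); s=env.get_state(); print(s['tcp_pos'],s['orientation'])
print([np.round(proj(c,p)) for p in([.4266,.2936,.006],[.4392,.3333,.006],[.384,.2895,.006],[.4435,.2716,.008])])
E
```

```text
clock: 7.42
tcp_pos: [0.5201, -0.3716, 0.1854]
orientation: [-0.002, 0.006, 1.0, 0.002]
wrist_force: [1.6, -0.4, 0.6]
finger_gap: 0.0
grip_force: 0.0
clock: 7.83
tcp_pos: [0.506, -0.245, 0.2569]
orientation: [0.001, 0.007, 1.0, -0.001]
wrist_force: [1.0, 0.5, -0.1]
finger_gap: 0.0
grip_force: 0.0
clock: 8.25
tcp_pos: [0.4794, -0.0485, 0.2564]
orientation: [0.0, 0.007, 1.0, -0.0]
wrist_force: [1.2, -0.4, 0.2]
finger_gap: -0.0001
grip_force: 0.0
clock: 8.67
tcp_pos: [0.4535, 0.1471, 0.2566]
orientation: [0.001, 0.007, 1.0, 0.0]
wrist_force: [0.9, 0.6, 0.8]
finger_gap: -0.0001
grip_force: 0.0
clock: 9.08
tcp_pos: [0.4394, 0.2658, 0.1973]
orientation: [0.003, 0.13, 0.991, 0.001]
wrist_force: [0.5, -0.2, -1.1]
finger_gap: 0.0512
grip_force: 0.0
clock: 9.5
tcp_pos: [0.4383, 0.2626, 0.176]
orientation: [-0.0, 0.429, 0.903, -0.0]
wrist_force: [-0.3, 0.2, 0.2]
finger_gap: 0.0515
grip_force: 0.0
clock: 9.67
tcp_pos: [0.4384, 0.2626, 0.1763]
orientation: [0.0, 0.435, 0.901, 0.0]
wrist_force: [0.4, -0.5, -0.3]
finger_gap: 0.051
grip_force: 0.0
[0.43836045 0.26258718 0.17634545] [8.16767415e-05 4.34177625e-01 9.00827273e-01 9.06686796e-05]
[array([331., 156.]), array([365., 133.]), array([296., 133.]), array([330., 182.])]
```

View pics/w4.png

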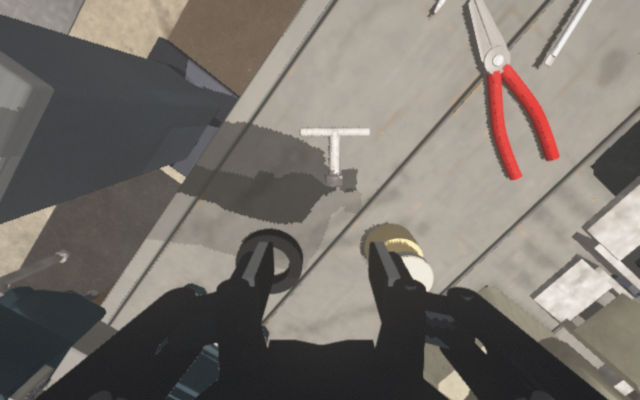

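The key's bar spans (301–370,131) and its stem lies along column 335, so it is aligned with the jaws and about 5 px right of the prediction. The tape (270,262) and jar (400,255) are clear of the fingers' path. I'll apply the correction and descend.

```bash
python3 -m jog '[[-0.2,0.0336,0.0146,0,0],[-0.2,0,0,0.04,0],[-0.2,0,0,0.04,0],[-0.2,0,0,0.04,0],[-0.2,0,0,0.02,0]]' && python3 -m jog '[[-0.2,0,0,0,0],[-0.2,0,0,0.01,0],[-0.2,0,0,0,0],[-0.2,0,0,0,0]]'
```

```text
clock: 10.13
tcp_pos: [0.4263, 0.2971, 0.0323]
orientation: [-0.001, 0.434, 0.901, -0.002]
wrist_force: [-0.6, -1.3, 0.2]
finger_gap: 0.0511
grip_force: 0.0
clock: 10.47
tcp_pos: [0.4299, 0.2985, 0.0276]
orientation: [0.001, 0.435, 0.9, 0.001]
wrist_force: [0.3, 0.5, 0.1]
finger_gap: 0.051
grip_force: 0.0
```

```bash
python3 -m jog '[[-0.2,0,0,0.006,0],[-0.2,0,0,0.005,0],[-0.2,0,0,0,0],[-0.2,0,0,0,0]]' && python3 -m jog '[[0.5,0,0,0,0],[1,0,0,0,0],[1,0,0,0,0],[1,0,0,0,0],[1,0,0,0,0]]' 40
```

```text
clock: 10.8
tcp_pos: [0.4287, 0.298, 0.0154]
orientation: [-0.0, 0.435, 0.9, 0.0]
wrist_force: [0.9, 0.1, 0.8]
finger_gap: 0.0512
grip_force: 0.0
clock: 11.22
tcp_pos: [0.4288, 0.2981, 0.0156]
orientation: [0.0, 0.435, 0.9, 0.0]
wrist_force: [-0.6, -0.1, 1.6]
finger_gap: 0.0088
grip_force: 39.2
```

```bash
python3 -m jog '[[0.4,0,0,0,0],[0.4,0,0,0,0],[0.4,0,0,0.0025,0],[0.4,0,0,0,0],[0.4,0,0,0,0]]' && python3 -m jog '[[1,0,0,0,0],[1,0,0,0,0],[1,0,0,0,0],[1,0,0,0,0]]' 45
```

```text
clock: 11.63
tcp_pos: [0.4285, 0.2979, 0.0125]
orientation: [-0.0, 0.435, 0.9, -0.0]
wrist_force: [0.3, -0.8, 0.4]
finger_gap: 0.0257
grip_force: 0.0
clock: 11.97
tcp_pos: [0.4288, 0.2981, 0.0129]
orientation: [0.0, 0.435, 0.9, 0.0]
wrist_force: [-0.3, -0.6, 0.3]
finger_gap: 0.0084
grip_force: 43.9
```

The grip is firm: 44 N, with the 8.4 mm gap explained by pad compliance. I'll lift, turn back and carry the key over the vice to the case.

```bash
python3 -m jog '[[1,0,0,-0.01,0],[1,0,0,-0.04,0],[1,0,0,-0.04,0],[1,0,0,-0.04,0],[1,0,0,-0.04,0]]' | tail -2 && python3 -m jog '[[1,0,0,-0.04,0],[1,0,0,-0.035,-7.1],[1,0,0,0,-7.1],[1,0,0,0,-7.1],[1,0,0,0,-7.1]]' && python3 -m jog '[[1,0,0,0,-7.1],[1,0,0,0,-7.1],[1,0,0,0,-7.1],[1,0,0,0,-1.2],[1,-0.0063,-0.038,0,0]]' && python3 -m jog '[[1,-0.0063,-0.038,0,0],[1,-0.0063,-0.038,0,0],[1,-0.0063,-0.038,0,0],[1,-0.0063,-0.038,0,0],[1,-0.0063,-0.038,0,0]]' && python3 -m jog '[[1,-0.0063,-0.038,0,0],[1,-0.0063,-0.038,0,0],[1,-0.0063,-0.038,0,0],[1,-0.0063,-0.038,0,0],[1,-0.0063,-0.038,0,0]]' && python3 -m jog '[[1,-0.0063,-0.038,0,0],[1,-0.0063,-0.038,0,0],[1,-0.0063,-0.038,0,0],[1,-0.0063,-0.038,0,0],[1,0,0,0.03,0]]' && python3 -m jog '[[1,0,0,0.03,0],[1,0,0,0,0],[1,0,0,0,0]]'
python3 - <<'E'
from h import *
c=cam('wrist','w5.png'); s=env.get_state(); print(s['tcp_pos'],s['orientation'])
p=[.5525+.003,-.4016+.004,-.0123]
def w(m):
    s,k=np.sin(p[2]),np.cos(p[2]); return np.array([p[0]+k*m[0]-s*m[1],p[1]+s*m[0]+k*m[1],m[2]])
for m in([-.1,.2025,.036],[.046,.2025,.104],[-.035,.123,.006]): print(np.round(w(m),3),np.round(proj(c,w(m))))
E
```

```text
finger_gap: 0.0085
grip_force: 44.0
clock: 12.8
tcp_pos: [0.429, 0.2982, 0.2597]
orientation: [0.001, 0.198, 0.98, 0.001]
wrist_force: [0.6, -0.2, -1.1]
finger_gap: 0.009
grip_force: 44.0
clock: 13.22
tcp_pos: [0.4341, 0.2637, 0.2582]
orientation: [0.0, 0.004, 1.0, 0.001]
wrist_force: [0.8, -1.8, 0.3]
finger_gap: 0.0089
grip_force: 44.1
clock: 13.63
tcp_pos: [0.4634, 0.0679, 0.2584]
orientation: [0.0, 0.008, 1.0, 0.0]
wrist_force: [0.5, 0.9, -0.5]
finger_gap: 0.0086
grip_force: 44.1
clock: 14.05
tcp_pos: [0.4925, -0.1227, 0.2584]
orientation: [0.0, 0.008, 1.0, -0.0]
wrist_force: [0.7, 0.3, -1.4]
finger_gap: 0.0084
grip_force: 44.1
clock: 14.47
tcp_pos: [0.5199, -0.2824, 0.2333]
orientation: [0.005, 0.011, 1.0, -0.005]
wrist_force: [2.3, -1.4, 0.0]
finger_gap: 0.0087
grip_force: 44.2
clock: 14.72
tcp_pos: [0.5146, -0.2723, 0.1966]
orientation: [-0.002, 0.007, 1.0, 0.001]
wrist_force: [0.7, -0.3, 0.1]
finger_gap: 0.0087
grip_force: 44.2
[ 0.51579472 -0.27274746  0.19849643] [-3.40044270e-04  6.88411890e-03  9.99976202e-01  2.97721254e-04]
[ 0.458 -0.194  0.036] [398. 132.]
[ 0.604 -0.196  0.104] [405. 300.]
[ 0.522 -0.274  0.006] [318. 188.]
```

View pics/w5.png

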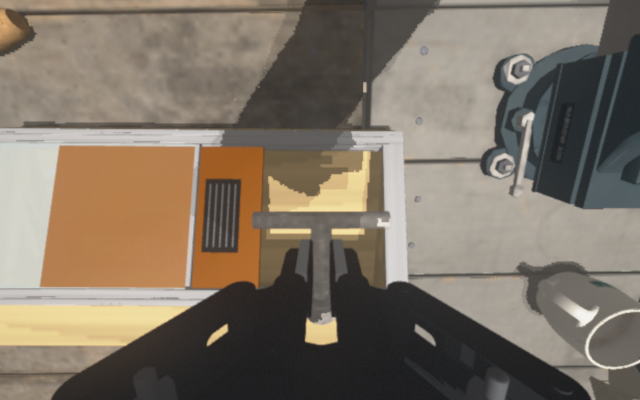

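The key is held straight, with its bar at row 219 (253–390) and its head toward the back. The gap spans columns 262–384, centred on the jaws. The predicted case corner matches to 3 px. I'll lower the key.

```bash
python3 -m jog '[[1,-0.002,0,0.03,0],[1,0,0,0.035,0],[1,0,0,0.03,0],[1,0,0,0.02,0],[1,0,0,0,0]]' && python3 -m jog '[[1,0,0,0.02,0],[1,0,0,0.015,0],[1,0,0,0.01,0],[1,0,0,0,0],[1,0,0,0,0]]' && python3 -m jog '[[1,0,0,0.006,0],[1,0,0,0.006,0],[1,0,0,0,0],[1,0,0,0,0]]'
```

```text
clock: 15.18
tcp_pos: [0.5169, -0.2715, 0.0809]
orientation: [-0.002, 0.006, 1.0, 0.001]
wrist_force: [-0.1, 0.8, -0.5]
finger_gap: 0.0091
grip_force: 44.2
clock: 15.6
tcp_pos: [0.5189, -0.2734, 0.0394]
orientation: [0.001, 0.006, 1.0, -0.0]
wrist_force: [-0.3, 0.4, -1.3]
finger_gap: 0.0091
grip_force: 44.2
clock: 15.93
tcp_pos: [0.5179, -0.273, 0.0257]
orientation: [-0.0, 0.006, 1.0, 0.0]
wrist_force: [-0.3, 0.4, -0.8]
finger_gap: 0.0087
grip_force: 44.2
```

```bash
python3 -m jog '[[1,0,0,0.004,0],[1,0,0,0.0015,0],[1,0,0,0,0],[1,0,0,0,0]]' && python3 -m jog '[[1,0,0,0.001,0],[1,0,0,0,0]]'
```

```text
clock: 16.27
tcp_pos: [0.5179, -0.273, 0.0201]
orientation: [-0.0, 0.006, 1.0, 0.0]
wrist_force: [0.5, -0.4, -0.4]
finger_gap: 0.0088
grip_force: 44.2
clock: 16.43
tcp_pos: [0.5181, -0.2731, 0.0192]
orientation: [0.0, 0.006, 1.0, 0.0]
wrist_force: [-0.5, 0.1, -1.4]
finger_gap: 0.0086
grip_force: 44.2
```

```bash
python3 -m jog '[[0.4,0,0,0,0],[0.4,0,0,0,0],[0.4,0,0,-0.001,0],[0.4,0,0,-0.01,0],[0.4,0,0,-0.02,0]]' && python3 -m jog '[[0.4,0,0,-0.04,0],[0.4,0,0,-0.03,0],[0.8,0,0,-0.03,0],[1,0,0,0,0],[1,0,0,0,0]]' 20
python3 - <<'E'
from h import *
c=cam('wrist','w6.png'); print(env.get_state()['tcp_pos'])
E
```

```text
clock: 16.85
tcp_pos: [0.5164, -0.272, 0.0489]
orientation: [-0.002, 0.006, 1.0, 0.001]
wrist_force: [0.3, -0.5, 0.1]
finger_gap: 0.0254
grip_force: 0.0
clock: 17.27
tcp_pos: [0.5195, -0.2742, 0.1536]
orientation: [0.002, 0.006, 1.0, -0.002]
wrist_force: [-0.4, -1.1, -1.1]
finger_gap: 0.0001
grip_force: 0.0
[ 0.51846636 -0.27341869  0.15155995]
```

View pics/w6.png

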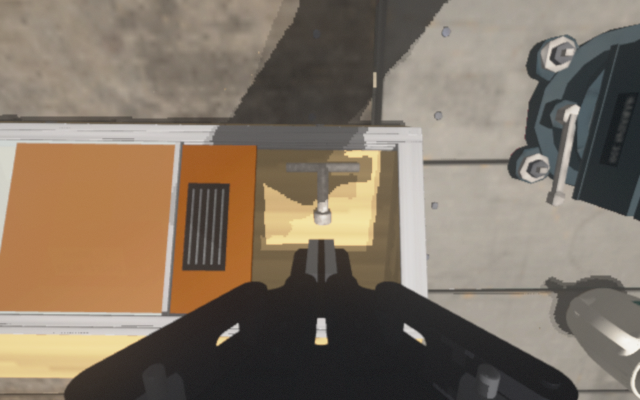

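The key lies on the compartment floor, bar at (288–358,168) and head at (322,218), and the fingers are clear. Now back to the pad to shut the door.

```bash
python3 -m jog '[[1,-0.002,-0.032,0,0],[1,-0.002,-0.032,0,0],[1,-0.0025,-0.031,0.02,0],[1,0,0,0.025,0],[1,0,0,0.012,0]]' && python3 -m jog '[[1,0,0,0,0],[1,0,0,0,0],[1,0,0,0.005,0],[1,0,0,0.004,0],[1,0,0,0,0]]' && python3 -m jog '[[1,0,0,0.001,0],[1,0,0,0.001,0],[1,0,0,0,0]]'
```

```text
clock: 17.73
tcp_pos: [0.5213, -0.3687, 0.0886]
orientation: [-0.002, 0.008, 1.0, 0.002]
wrist_force: [-0.8, 0.7, -0.0]
finger_gap: 0.0
grip_force: 0.0
clock: 18.15
tcp_pos: [0.5235, -0.3679, 0.0843]
orientation: [0.0, 0.006, 1.0, -0.0]
wrist_force: [-0.4, 0.2, -0.8]
finger_gap: -0.0001
grip_force: 0.0
clock: 18.4
tcp_pos: [0.5235, -0.3682, 0.0826]
orientation: [0.0, 0.006, 1.0, -0.0]
wrist_force: [-0.1, 0.1, -0.1]
finger_gap: 0.0
grip_force: 0.0
```

```bash
python3 -m jog '[[1,0,0,0.001,0],[1,0,0,0,0],[1,0,0,0,0]]' && python3 -m jog '[[1,-0.0003,0,0.0007,0],[1,0,0,0,0],[1,0,0,0,0]]' && python3 -m jog '[[1,-0.0003,0,0.0007,0],[1,0,0,0,0],[1,0,0,0,0]]'
```

```text
clock: 18.65
tcp_pos: [0.5236, -0.3682, 0.0823]
orientation: [0.0, 0.006, 1.0, -0.0]
wrist_force: [-1.0, 1.7, 5.3]
finger_gap: -0.0002
grip_force: 2.6
clock: 18.9
tcp_pos: [0.5237, -0.3683, 0.0821]
orientation: [0.0, 0.006, 1.0, -0.0]
wrist_force: [-3.4, 3.1, 9.1]
finger_gap: 0.0002
grip_force: 4.8
clock: 19.15
tcp_pos: [0.5238, -0.3683, 0.0821]
orientation: [0.0, 0.006, 1.0, -0.0]
wrist_force: [-4.5, 2.3, 12.5]
finger_gap: -0.0002
grip_force: 6.8
```

```bash
python3 -m jog '[[1,0,0.001,0,0],[1,0,0.002,0,0],[1,0,0.004,0,0],[1,0,0.005,0,0],[1,0,0.005,0,0]]' && python3 -m jog '[[1,0,0.006,0,0],[1,0,0.006,0,0],[1,0,0.006,0,0],[1,0,0.006,0,0],[1,0,0.006,0,0]]' && python3 -m jog '[[1,0,0.006,0,0],[1,0,0.006,0,0],[1,0,0.006,0,0],[1,0,0.006,0,0],[1,0,0.006,0,0]]' && python3 -m jog '[[1,0,0.006,0,0],[1,0,0.006,0,0],[1,0,0.006,0,0],[1,0,0.005,0,0],[1,0,0.004,0,0]]'
```

```text
clock: 19.57
tcp_pos: [0.5241, -0.3534, 0.0821]
orientation: [0.0, 0.007, 1.0, -0.002]
wrist_force: [-4.7, -2.4, 10.0]
finger_gap: -0.0001
grip_force: 5.6
clock: 19.98
tcp_pos: [0.5248, -0.3232, 0.0821]
orientation: [0.001, 0.007, 1.0, -0.002]
wrist_force: [-3.6, -2.2, 9.5]
finger_gap: 0.0
grip_force: 5.4
clock: 20.4
tcp_pos: [0.5254, -0.2931, 0.0821]
orientation: [0.001, 0.007, 1.0, -0.002]
wrist_force: [-3.3, -3.1, 10.6]
finger_gap: 0.0001
grip_force: 5.3
clock: 20.82
tcp_pos: [0.526, -0.2659, 0.0821]
orientation: [0.001, 0.007, 1.0, -0.002]
wrist_force: [-3.1, -2.7, 10.5]
finger_gap: 0.0003
grip_force: 5.2
```

```bash
python3 -m jog '[[1,0,0.004,0,0],[1,0,0.004,0,0],[1,0,0.004,0,0],[1,0,0.003,0,0],[1,0,0.002,0,0]]' && python3 -m jog '[[1,0,0.0015,0,0],[1,0,0.001,0,0],[1,0,0.001,0,0]]' && python3 -m jog '[[1,0,0.001,0,0],[1,0,0.001,0,0]]'&& python3 -m jog '[[1,0,0.0007,0,0],[1,0,0.0007,0,0]]'
```

```text
clock: 21.23
tcp_pos: [0.5264, -0.2489, 0.0821]
orientation: [0.001, 0.007, 1.0, -0.002]
wrist_force: [-3.4, -3.2, 11.4]
finger_gap: -0.0001
grip_force: 5.1
clock: 21.48
tcp_pos: [0.5265, -0.2456, 0.0821]
orientation: [0.001, 0.007, 1.0, -0.002]
wrist_force: [-2.5, -2.6, 10.8]
finger_gap: -0.0002
grip_force: 5.2
clock: 21.65
tcp_pos: [0.5265, -0.2437, 0.0821]
orientation: [0.001, 0.007, 1.0, -0.002]
wrist_force: [-2.9, -3.0, 10.5]
finger_gap: -0.0005
grip_force: 5.2
clock: 21.82
tcp_pos: [0.5266, -0.2428, 0.0821]
orientation: [0.001, 0.007, 1.0, -0.003]
wrist_force: [-3.2, -5.6, 8.9]
finger_gap: -0.0001
grip_force: 4.7
```

```bash
python3 -m jog '[[1,-0.0002,0.0005,0.0004,0],[1,0,0,0,0],[1,0,0,0,0]]' && python3 -m jog '[[1,0,0,-0.003,0],[1,0.001,0,-0.005,0],[1,0.003,0,-0.02,0],[1,0,0,-0.04,0],[1,0,0,-0.04,0]]' && python3 -m jog '[[1,0.03,0,-0.03,0],[1,0.03,0,0,0],[1,0.03,0,0,0],[1,0,0,0,0],[1,0,0,0,0]]'
python3 - <<'E'
from h import *
c=cam('wrist'); t=cam('top')
o=np.zeros((600,800,3),np.uint8)
o[:250,:400]=cv2.resize(c['img'],(400,250),interpolation=cv2.INTER_AREA)[:,:,::-1]
o[:250,400:]=cv2.resize(t['img'],(400,250),interpolation=cv2.INTER_AREA)[:,:,::-1]
o[250:,:]=cv2.resize(c['img'][100:310,140:620][:,:,::-1],(800,350),interpolation=cv2.INTER_CUBIC)
cv2.imwrite('pics/fin.png',o); print(env.get_state()['tcp_pos'],env.get_state()['wrist_force'])
E
```

```text
clock: 22.07
tcp_pos: [0.5266, -0.2429, 0.082]
orientation: [0.001, 0.007, 1.0, -0.003]
wrist_force: [-3.8, -4.9, 12.0]
finger_gap: 0.0001
grip_force: 6.1
clock: 22.48
tcp_pos: [0.5201, -0.2385, 0.1869]
orientation: [-0.002, 0.006, 1.0, 0.002]
wrist_force: [0.4, -0.7, -1.4]
finger_gap: -0.0002
grip_force: 0.0
clock: 22.9
tcp_pos: [0.4312, -0.2382, 0.2173]
orientation: [0.0, 0.007, 1.0, 0.0]
wrist_force: [1.3, -0.8, -1.0]
finger_gap: 0.0001
grip_force: 0.0
[ 0.43292648 -0.23879768  0.21706964] [ 0.55120963 -0.26995405 -0.05997579]
```

View pics/fin.png

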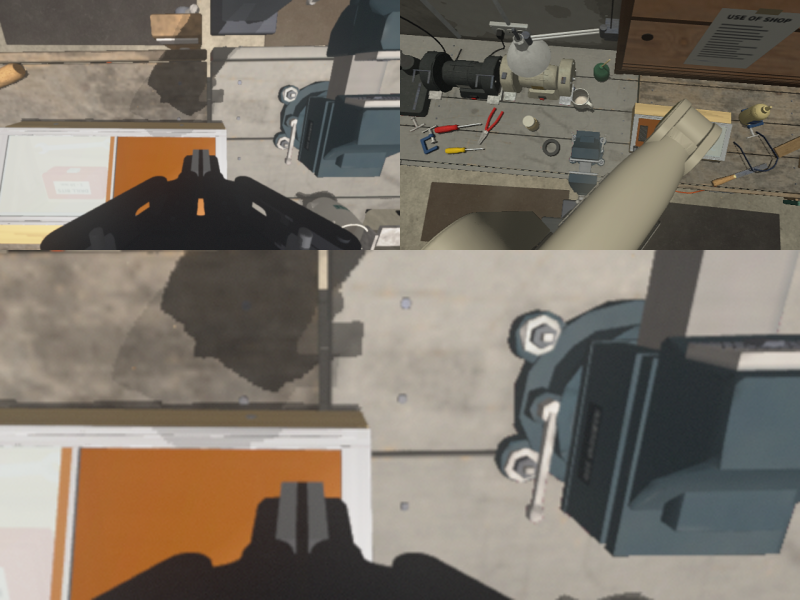

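The amber door meets the left end strip at column 342 with no gap. The force rise and the 125 mm of travel confirm the end stop. Tape, jar and mug are where they were, so I'm handing in.

```bash
python3 -c "
from workcell import env
print(env.hand_in())"
```

```text
the job is handed in; nothing more can be done
None
```

The chuck key is on the floor of the left compartment and the amber door is shut against its end stop. The clear door, tape roll, jar and mug look undisturbed in the last pictures, and the job was handed in at about 23 s of the 72 s allowed; the judge gave no verdict back.

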